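# Draw in the dish clamp's turnbuckle on the changing unit

## Robot

A 6-joint arm with a two-finger parallel gripper is mounted at the origin on the work surface. World frame = base frame: x ahead of the robot, y to its left, z up, the work surface at z = 0. Lengths are in m, angles in degrees, forces in N, time in s.
With the tool pointing down it reaches from about 0.4 to 0.825 m from the base axis. Payload 7 kg.
Tool frame: the origin (TCP) lies on the centre line of the jaws, within the pads' length; the fingertips stand 14 mm ahead of it and the grasp point (between the pads) lies 5 mm behind it; z points along the fingers, x is the direction in which the jaws open and shut, and the axes are right-handed (so a half turn about z gives the same grasp; the last joint's range is limited). The gripper opens to 88 mm and grips with 3 to 60 N. Pads are 19 mm wide; open, the fingers measure 130 mm over their backs; the gripper's body (78 mm by 193 mm) begins 47 mm behind the grasp point.
Start: joints at [90.476, 20.546, 0.682, 0, -70.136, -16.507], TCP at [0.186, 0.649, 0.241] pointing down, gripper open.
Joint ranges: [-176.03, 176.03], [-82.01, 121.73], [-58.28, 71.71], [-173.87, 95.51], [-174.79, -0.11], [-173.66, 173.66]. Speed limits (degrees/s): [136.94, 136.94, 172.46, 180, 180, 180].

## Interface

Orientations are given as [roll, pitch, yaw] about the fixed x, y, z axes, in that order (R = Rz(yaw) Ry(pitch) Rx(roll)).
In Python, from plant import * gives the robot as it stands.
- The arm moves only by the shell command python3 -m handwheel 'ROWS' [OPENING]. ROWS is JSON, a list of rows, each a list of 2 entries, a list of its own where there are three numbers: the shift along the tool's x, y, z each as a share of 0.2 m, from -1 to 1, then the turn, a rotation vector about the tool's x, y, z each as a share of 360 degrees, from -1 to 1. In form: [[[tx, ty, tz], [ax, ay, az]], ...]. A call has 1 to 5 rows; each row is the pose to reach, as a shift and turn from the pose commanded when the call began, along the tool's axes at that moment, turning the shorter way round; what a row does not reach only later rows make up. A row lasts 1/12 s, in which the tool goes at most 41.7 mm and 7.16 degrees, less where a joint would pass 70% of its speed; a pose out of reach is approached as far as the arm can. A call with a number of a shift or a turn outside -1 to 1 is refused whole. A call with a gripper value outside its range is refused whole. OPENING is the closure, from -1 (fully open) to 1 (shut), set as the call begins (- or left out, the last holds). The fingers move at their own pace and stop on an object; the grip force is fixed at half the most. Time passes only in rows, so rows that repeat a pose let the fingers close. It gives the time, the measured TCP pose, the force and the opening at its end, in the units of the state.
- get_obs(): the state, without advancing time (a new reading comes with each control period).
- snapshot(name): name is "side" or "top" or "wrist"; returns a dict with "color" (400x640x3 uint8, red, green, blue), "z_map" (400x640 float32, m along the optical axis (not along the pixel's ray), 0 where there is no reading), "intrinsics" (3x3 intrinsics, pixels), "rvec" (rotation vector, rad) and "tvec" (3), from world to camera coordinates, as OpenCV has them. Camera axes: x right, y down, z forward; pixel columns grow to the right and rows downward; lengths in m; the calibration is good to about 2 mm. The wrist camera is an equidistant fisheye: a pixel r from the principal point sees the ray r / f radians off the axis. A picture is of the moment at which its call begins.
- close_job(): hands the job in, once; it reports no verdict.
The state is a dict: "clock": time; "joint_pos": joint angles; "qvel": joint speeds; "tau": joint torques, N m; "tool_pos": TCP position; "orientation": TCP orientation; "force": force on the tool from outside, world axes, zero at the start; "moment": the same for the moment, N m; "opening": finger opening in m.
Only numpy, scipy, OpenCV 4.12 (cv2) and the standard library are available. Lean on these libraries where they do the work, as an engineer would, in place of code of your own. Each camera call takes 0.05 s, during which the arm holds its last target. There are 200 camera calls.

## Task

Two wooden stands on the changing unit each have a turnbuckle. On the stand that holds the open round dish, push the turnbuckle's paddle from leaning away from the dish right over towards the dish until it is at its stop, so that both wooden cheeks draw in snugly beside the dish; leave the dish standing flat in its place and let go. Leave the turnbuckle of the stand with the closed jar as it is.

Things in the scene. Friction and masses are not known exactly. Their poses are not given: they have to be found in the camera images.
- dish_axis (a point): Middle of the turnbuckle on the dish's stand, on its level turning axis 45 mm above the work surface; fixed. x: level, towards the dish seat's centre 85 mm off; y: along the turnbuckle; z up. Sleeve: aluminium frame 72 mm along y, 24 mm thick, with one flat paddle at its middle, 26 mm wide along y, 9 mm thick, end 65 mm from the axis. Cheeks and arms stay below 58 mm above the work surface.
- dish_sleeve (a joint): Turn of that sleeve, rad. 0: paddle leans 0.70 from upright towards -x, away from the dish, cheeks open; 0.70: upright; 1.40: leans 0.70 towards +x, the dish, at its hard stop. Starts at 0 to 0.3. Each rad draws both cheeks in 10 mm at once (opposite steep threads); at 1.40 they are 93 mm apart. Friction 0.12 N m (2 to 5 N at the paddle) holds it where left; no spring.
- dish_mid (a point): Centre, half-way up, of the open round white ceramic dish: 90 mm across, 34 mm high, about 200 g, loose on its stand's 12 mm thick base plate between the two wooden cheeks, so its rim is 46 mm above the work surface. z is its upright axis. The base plate is 165 x 190 mm and ends 20 mm past the sleeve's axis on the side away from the dish.
- jar_paddle (a point): Middle of the end of the paddle on the other, identical stand, which holds the closed glass jar (82 mm across, 90 mm high, top 102 mm above the work surface). To be left as it is. The two stands may change places and are turned up to 0.45 rad either way.
Not all that is in view belongs to the job. Of the things like the part that bears dish_mid, leave any that is purple; of the rest the larger one is meant.

How it is judged:
By the outcome, as a careful person would: the job done as asked, in the order asked, and still so for the second after the job is handed in, with the robot touching nothing.
It also fails if it takes over 32 s, if anything falls off the work surface, if the arm or the gripper's body presses on something with over 40 N, if the wrist force passes 120 N, or if a joint passes its speed limit or range.

## Working session

There is one attempt and no reset: what is moved stays moved. The work goes in short steps, Python scripts to look and compute and a shell command to move; the robot and the scene stay as the last step left them, time stands still between calls to the robot, and variables do not carry over. Pictures are saved under pics/ and viewed, about 8 in all and at most 12, crops included, and the job is handed in when it is done.

```bash
mkdir -p pics
cat > h.py <<'E'
from plant import *
import numpy as np, cv2
def snap(n):
    s=snapshot(n); np.savez('pics/%s.npz'%n,**s); return s
def pts(s):
    K=s['intrinsics'];R=cv2.Rodrigues(np.array(s['rvec'],float))[0];t=np.array(s['tvec'],float).reshape(3)
    v,u=np.mgrid[0:400,0:640]; z=s['z_map']
    P=np.stack([(u-K[0,2])/K[0,0]*z,(v-K[1,2])/K[1,1]*z,z],-1)
    W=(P-t)@R; W[z==0]=np.nan; return W
E
python3 - <<'E'
from h import *
for n in('top','side'):
    s=snap(n); cv2.imwrite('pics/%s0.png'%n,s['color'][:,:,::-1]); print(n,s['intrinsics'],s['rvec'],s['tvec'])
print(get_obs())
E
```

```text
top [[442.286558     0.         308.43609651]
 [  0.         442.286558   197.18198359]
 [  0.           0.           1.        ]] [ 2.21180601 -2.14658724  0.15838059] [-0.04988804  0.64343792  0.8371904 ]
side [[482.36847064   0.         320.67189653]
 [  0.         482.36847064 196.27627423]
 [  0.           0.           1.        ]] [ 0.57423861 -2.66215174  1.22845096] [0.55980433 0.236594   0.83100426]
{'clock': 0.1, 'joint_pos': array([ 9.04761237e+01,  2.05869600e+01,  6.38584431e-01, -1.88915998e-02,
       -7.01367901e+01, -1.65063073e+01]), 'qvel': array([ 0.02560967, -0.05725767,  0.11162794,  0.03455363, -0.02491079,
       -0.02283024]), 'tau': array([-1.32663590e-03, -5.84159410e+01,  2.93752974e+01,  7.01541871e+00,
        1.01934996e-02, -5.01192790e-05]), 'tool_pos': array([0.186306  , 0.64833182, 0.2397136 ]), 'orientation': array([-1.79992829e+02, -8.67022359e-02, -1.06036621e+02]), 'force': array([ 1.30743436,  0.07025515, -0.55799698]), 'moment': array([-0.00025775, -0.04998556, -0.05702456]), 'opening': 0.08780234053685441}
```

View pics/top0.png

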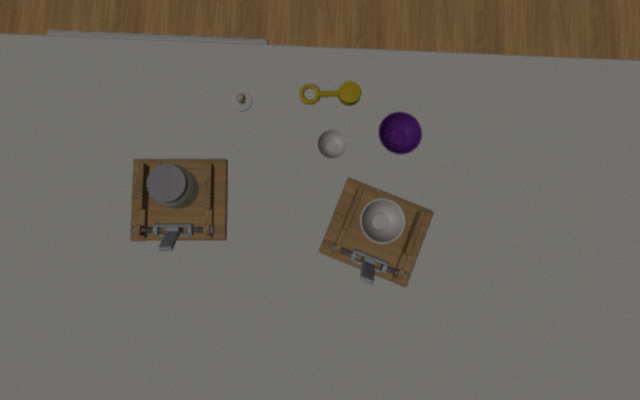

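View pics/side0.png

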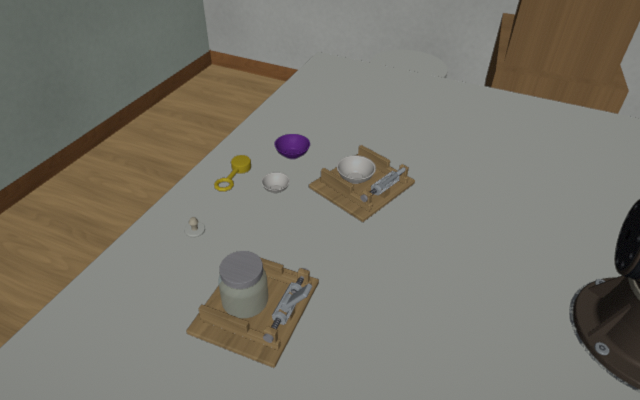

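The top view shows these candidates:
- white dish on a stand at (382,221)
- small white bowl at (332,144)
- purple bowl at (400,133)

The dish is the larger non-purple one, so I choose (382,221). Its paddle is at about (369,272), leaning away. The jar's stand is at (180,200), with its paddle at (170,240).

Run:
```python
from h import *
s=np.load('pics/top.npz'); W=pts(s); c=s['color']
hsv=cv2.cvtColor(c,cv2.COLOR_RGB2HSV)
K=s['intrinsics'];R=cv2.Rodrigues(s['rvec'])[0];t=s['tvec'].reshape(3)
def ray(p,h):
    d=R.T@np.array([(p[0]-K[0,2])/K[0,0],(p[1]-K[1,2])/K[1,1],1]); o=-R.T@t
    return o+d*(h-o[2])/d[2]
print('table z',W[320,400],W[320,150])
m=((W[:,:,2]>0.006)&(W[:,:,2]<.2)).astype(np.uint8); m[:, :300]=0; m[:170]=0
n,l,st,ce=cv2.connectedComponentsWithStats(m); k=1+np.argmax(st[1:,4]); print(st[k])
wood=((hsv[:,:,1]>90)&(l==k)).astype(np.uint8)
rect=cv2.minAreaRect(np.argwhere(wood)[:,::-1].astype(np.float32)); 
bx=cv2.boxPoints(rect); print(bx); C=[ray(p,.012) for p in bx]; print(np.round(C,4)); print('sides',[np.linalg.norm(C[i]-C[i-1]) for i in range(4)])
dish=((hsv[:,:,1]<40)&(l==k)&(np.arange(400)[:,None]<246)).astype(np.uint8); 
cn=max(cv2.findContours(dish,0,1)[0],key=cv2.contourArea); (p,r)=cv2.minEnclosingCircle(cn); D=ray(p,.046); print('dish',p,r,D, r*2*(W[int(p[1])-20,int(p[0]),2]))
for p in((369,272),(370,281),(372,265),(369,262)): print(p,W[p[1],p[0]])
g=((hsv[:,:,1]<60)&(l==k)&(np.arange(400)[:,None]>=246)).astype(np.uint8)
q=W[g>0]; q=q[q[:,2]>.03]; hi=q[q[:,2]>np.percentile(q[:,2],85)]; print('paddle hi',hi.mean(0),hi[:,2].max())
a=c[150:310,280:460]; cv2.imwrite('pics/crop.png',cv2.resize(a,None,fx=4,fy=3.6,interpolation=2)[:,:,::-1])
np.set_printoptions(precision=3,suppress=True)
print(W[255:288:3,369])
```

```text
table z [ 4.06128031e-01 -2.22985010e-01 -1.24764783e-04] [nan nan nan]
[ 319  178  115  109 7703]
[[318.4483  251.37932]
 [347.9655  177.58621]
 [434.68964 212.27586]
 [405.17242 286.06897]]
[[ 0.5387 -0.0546  0.012 ]
 [ 0.6904 -0.1113  0.012 ]
 [ 0.6246 -0.2905  0.012 ]
 [ 0.4746 -0.2302  0.012 ]]
sides [np.float64(0.18694750901229956), np.float64(0.16194177165701032), np.float64(0.19089507182512808), np.float64(0.16171920142061272)]
dish (382.1190490722656, 220.55128479003906) 22.52552604675293 [ 0.60224441 -0.17564012  0.046     ] 2.019052935588714
(369, 272) [ 0.50417296 -0.14477     0.08283546]
(370, 281) [ 0.48939954 -0.14306673  0.10431263]
(372, 265) [ 0.51630215 -0.15412042  0.060854  ]
(369, 262) [ 0.521686   -0.14890782  0.05747988]
paddle hi [ 0.49424133 -0.13809736  0.09764399] 0.1043126255223105
[[ 0.535 -0.15   0.052]
 [ 0.529 -0.149  0.059]
 [ 0.524 -0.149  0.057]
 [ 0.518 -0.149  0.059]
 [ 0.513 -0.147  0.07 ]
 [ 0.508 -0.145  0.079]
 [ 0.503 -0.144  0.089]
 [ 0.498 -0.143  0.093]
 [ 0.493 -0.142  0.101]
 [ 0.487 -0.142  0.1  ]
 [ 0.474 -0.16  -0.001]]
```

View pics/crop.png

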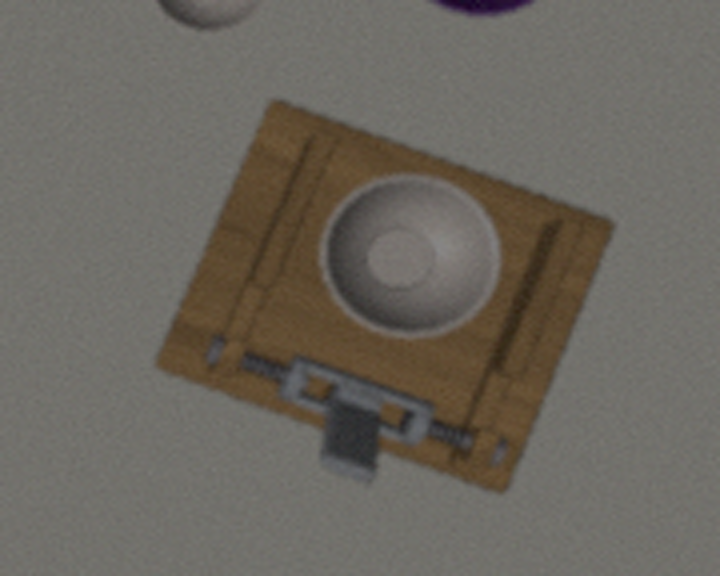

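The crop confirms the open white dish between the cheeks. The sleeve is at crop (355,395) and the paddle end at (350,460), leaning away. The stand's x axis is about -20.5° and the turnbuckle axis is at about (0.524,-0.148). Next I go to a point behind the paddle.

```bash
cat > go.py <<'E'
# python3 go.py sx sy z : target in stand coordinates (m from axis), tool x along -stand y
import sys; from h import *
from scipy.spatial.transform import Rotation as Ro
A=np.array([.524,-.148]); th=np.radians(-20.5); X=np.array([np.cos(th),np.sin(th)]); Y=np.array([-X[1],X[0]])
o=get_obs(); p=o['tool_pos']; R=Ro.from_euler('xyz',o['orientation'],degrees=True)
d=p[:2]-A; print('now stand',np.round([d@X,d@Y,p[2]],4),'F stand',np.round([o['force'][:2]@X,o['force'][:2]@Y,o['force'][2]],1),'t',o['clock'],'op',o['opening'])
if len(sys.argv)>1:
    a=list(map(float,sys.argv[1:4])); T=np.r_[A+a[0]*X+a[1]*Y,a[2]]
    Rt=Ro.from_euler('xyz',[180,0,-110.5],degrees=True)
    print('shift',np.round(R.inv().apply(T-p)/.2,3),'turn',np.round((R.inv()*Rt).as_rotvec(degrees=True)/360,4))
E
python3 go.py -.085 0 .2
```

```text
now stand [-0.5952  0.6276  0.2397] F stand [ 1.2  0.5 -0.6] t 0.1 op 0.08780234053685441
shift [ 3.327 -2.299  0.204] turn [-0.     -0.0002  0.0124]
```

```bash
python3 -m handwheel '[[[0.83,-0.57,0],[0,0,0.0125]],[[0.83,-0.57,0],[0,0,0.0125]],[[0.83,-0.57,0],[0,0,0.0125]],[[0.83,-0.57,0],[0,0,0.0125]],[[0.83,-0.57,0],[0,0,0.0125]]]' 1; python3 go.py -.085 0 .2
```

```text
clock: 0.52
tool_pos: [0.2504, 0.4548, 0.2401]
orientation: [-180.0, -0.1, -110.5]
force: [0.6, 0.5, 0.5]
opening: 0.0599
now stand [-0.4673  0.4688  0.2401] F stand [0.4 0.7 0.5] t 0.5167 op 0.05991023993659367
shift [ 2.343 -1.913  0.203] turn [-0.     -0.0002 -0.0001]
```

```bash
python3 -m handwheel '[[[0.78,-0.63,0],[0,0,0]],[[0.78,-0.63,0],[0,0,0]],[[0.78,-0.63,0],[0,0,0]],[[0.78,-0.63,0],[0,0,0]],[[0.78,-0.63,0],[0,0,0]]]'
python3 -m handwheel '[[[0.78,-0.63,0],[0,0,0]],[[0.78,-0.63,0],[0,0,0]],[[0.78,-0.63,0],[0,0,0]],[[0.78,-0.63,0],[0,0,0]],[[0.78,-0.63,0],[0,0,0]]]'; python3 go.py -.085 0 .2
```

```text
clock: 0.93
tool_pos: [0.3133, 0.2646, 0.2404]
orientation: [180.0, -0.0, -110.5]
force: [1.9, 0.6, 0.2]
opening: 0.026
clock: 1.35
tool_pos: [0.3765, 0.0746, 0.2407]
orientation: [-180.0, 0.0, -110.5]
force: [-0.1, 1.5, 0.5]
opening: 0.0007
now stand [-0.2161  0.1569  0.2407] F stand [-0.7  1.3  0.5] t 1.35 op 0.000735547731430929
shift [ 0.784 -0.656  0.203] turn [-0.      0.0001 -0.0001]
```

```bash
python3 -m handwheel '[[[0.78,-0.65,0],[0,0,0]],[[0.78,-0.65,0],[0,0,0]],[[0.78,-0.65,0.2],[0,0,0]],[[0.78,-0.65,0.2],[0,0,0]],[[0.78,-0.65,0.2],[0,0,0]]]'
python3 -m handwheel '[[[0,0,0],[0,0,0]],[[0,0,0],[0,0,0]]]'; python3 go.py -.085 0 .089
python3 - <<'E'
from h import *
s=snap('top');W=pts(s)
cv2.imwrite('pics/pre.png',cv2.resize(s['color'][170:330,280:460],None,fx=3,fy=3)[:,:,::-1])
s=snap('wrist');cv2.imwrite('pics/w.png',s['color'][:,:,::-1])
E
```

```text
clock: 1.77
tool_pos: [0.4435, -0.1156, 0.2006]
orientation: [-179.9, 0.0, -110.5]
force: [1.4, 1.1, 0.3]
opening: 0.0004
clock: 1.93
tool_pos: [0.4425, -0.1157, 0.1995]
orientation: [179.8, -0.1, -110.8]
force: [-1.4, -0.1, 0.6]
opening: 0.0005
now stand [-0.0876  0.0017  0.1995] F stand [-1.2 -0.6  0.6] t 1.9333 op 0.00047918442783487046
shift [ 0.007 -0.015  0.552] turn [ 0.0005 -0.0003 -0.0009]
```

View pics/w.png

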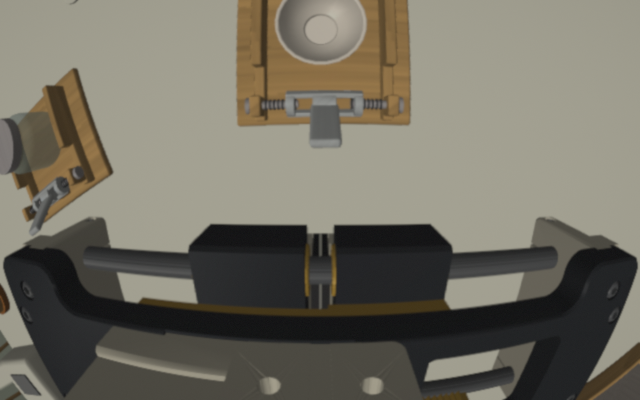

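The wrist view shows the paddle at (325,125), in line with the closed fingers at (320,270), and the stand square to the tool. I descend, then push along +x (tool -y).

```bash
python3 -m handwheel '[[[0,-0.01,0.3],[0,0,0]],[[0,-0.01,0.55],[0,0,0]],[[0,-0.01,0.55],[0,0,0]],[[0,-0.01,0.55],[0,0,0]],[[0,-0.01,0.55],[0,0,0]]]'; python3 go.py -.04 0 .089
python3 -m handwheel '[[[0,-0.04,0],[0,0,0]],[[0,-0.08,0],[0,0,0]],[[0,-0.12,0],[0,0,0]],[[0,-0.16,0],[0,0,0]],[[0,-0.2,0],[0,0,0]]]'; python3 go.py -.01 0 .089
```

```text
clock: 2.45
tool_pos: [0.445, -0.113, 0.0912]
orientation: [179.9, -0.1, -110.4]
force: [0.9, -0.3, 1.0]
opening: 0.0008
now stand [-0.0863  0.0051  0.0912] F stand [1.  0.1 1. ] t 2.45 op 0.0008097327749766712
shift [ 0.026 -0.231  0.011] turn [ 0.0002 -0.0002  0.0004]
clock: 2.87
tool_pos: [0.483, -0.1285, 0.0916]
orientation: [180.0, 0.0, -110.6]
force: [-5.5, 2.8, 3.7]
opening: 0.0004
now stand [-0.0453  0.0039  0.0916] F stand [-6.1  0.7  3.7] t 2.8667 op 0.0003971367008835094
shift [ 0.019 -0.176  0.013] turn [ 0.0001  0.     -0.0002]
```

```bash
python3 -m handwheel '[[[0,-0.04,0],[0,0,0]],[[0,-0.08,0],[0,0,0]],[[0,-0.12,0],[0,0,0]],[[0,-0.16,0],[0,0,0]],[[0,-0.2,0],[0,0,0]]]'; python3 go.py
python3 -m handwheel '[[[0.01,-0.025,0],[0,0,0]],[[0.01,-0.05,0],[0,0,0]],[[0.01,-0.065,0],[0,0,0]],[[0.01,-0.08,0],[0,0,0]],[[0.01,-0.08,0],[0,0,0]]]'; python3 go.py .01 0 .089
```

```text
clock: 3.28
tool_pos: [0.5201, -0.1425, 0.0907]
orientation: [179.9, -0.0, -110.6]
force: [-5.6, 2.9, -1.7]
opening: 0.0006
now stand [-0.0056  0.0038  0.0907] F stand [-6.3  0.7 -1.7] t 3.2833 op 0.0006485312707566037
clock: 3.7
tool_pos: [0.5346, -0.15, 0.0907]
orientation: [180.0, -0.0, -110.5]
force: [-3.7, -0.1, 0.6]
opening: 0.0004
now stand [0.0106 0.0019 0.0907] F stand [-3.5 -1.4  0.6] t 3.7 op 0.0003801212755471425
shift [0.009 0.003 0.008] turn [ 0.0001 -0.0001 -0.0001]
```

```bash
for i in 1 2; do python3 -m handwheel '[[[0,-0.01,0],[0,0,0]],[[0,-0.015,0],[0,0,0]],[[0,-0.015,0],[0,0,0]]]'; python3 go.py; done
```

```text
clock: 3.95
tool_pos: [0.5352, -0.1504, 0.0904]
orientation: [179.8, -0.0, -110.6]
force: [-8.9, 4.4, 3.0]
opening: 0.0004
now stand [0.0114 0.0017 0.0904] F stand [-9.9  1.   3. ] t 3.95 op 0.0003554684158330555
clock: 4.2
tool_pos: [0.5358, -0.1507, 0.0902]
orientation: [179.6, -0.1, -110.6]
force: [-15.2, 10.9, 8.8]
opening: 0.0002
now stand [0.012  0.0016 0.0902] F stand [-18.    4.9   8.8] t 4.2 op 0.0002165465945792697
```

Force climbed from 4 to 18 N while the tool moved only 1.4 mm, which looks like the hard stop. Now I back off, rise and look.

```bash
python3 -m handwheel '[[[0,0.05,0],[0,0,0]],[[0,0.15,0],[0,0,0]],[[0,0.4,0],[0,0,0]],[[0,0.5,-0.1],[0,0,0]],[[0,0.5,-0.3],[0,0,0]]]'
python3 -m handwheel '[[[0,0.1,-0.2],[0,0,0]],[[0,0.2,-0.4],[0,0,0]],[[0,0.2,-0.4],[0,0,0]],[[0,0.2,-0.4],[0,0,0]],[[0,0.2,-0.4],[0,0,0]]]'
python3 go.py
python3 - <<'E'
from h import *
s=snap('top');W=pts(s); a=cv2.resize(s['color'][170:300,300:450],None,fx=3,fy=3,interpolation=2)
s2=snap('wrist'); b=s2['color'][:200,150:500]
s3=snap('side'); c=cv2.resize(s3['color'][120:240,280:440],None,fx=2,fy=2,interpolation=2)
im=np.zeros((600,800,3),np.uint8); im[:390,:450]=a; im[:200,450:800]=b; im[210:450,470:790]=c
cv2.imwrite('pics/after.png',im[:,:,::-1])
np.set_printoptions(precision=3,suppress=True)
A=np.array([.524,-.148]);th=np.radians(-20.5);X=np.array([np.cos(th),np.sin(th)]);Y=np.array([-X[1],X[0]])
q=np.stack([(W[:,:,:2]-A)@X,(W[:,:,:2]-A)@Y,W[:,:,2]],-1)
m=(abs(q[:,:,1]+.0)<.012)&(abs(q[:,:,0])<.07)&(q[:,:,2]>.04); z=q[m]; print(z[np.argsort(-z[:,2])][:15:2])
hsv=cv2.cvtColor(s['color'],cv2.COLOR_RGB2HSV)
d=(abs(q[:,:,0]-.085)<.06)&(abs(q[:,:,1])<.06)&(hsv[:,:,1]<40)&(q[:,:,2]>.035)&(q[:,:,2]<.06)&(q[:,:,0]>.05)
e=q[d]; print('rim',e.min(0),e.max(0), 'plane', np.linalg.lstsq(np.c_[e[:,:2],np.ones(len(e))],e[:,2],rcond=None)[0])
E
```

```text
clock: 4.62
tool_pos: [0.4385, -0.1162, 0.1472]
orientation: [179.5, -0.2, -110.6]
force: [1.2, 0.7, -0.5]
opening: 0.0005
clock: 5.03
tool_pos: [0.41, -0.1024, 0.2323]
orientation: [-179.7, 0.2, -110.5]
force: [0.2, 0.6, 0.1]
opening: 0.0003
now stand [-0.1227  0.0028  0.2323] F stand [-0.   0.7  0.1] t 5.0333 op 0.0002867369748677568
[[ 0.039 -0.002  0.099]
 [ 0.042  0.009  0.099]
 [ 0.038 -0.004  0.099]
 [ 0.037  0.007  0.098]
 [ 0.038 -0.     0.098]
 [ 0.04   0.01   0.098]
 [ 0.036 -0.005  0.098]
 [ 0.035 -0.007  0.098]]
rim [ 0.05  -0.043  0.035] [0.126 0.044 0.05 ] plane [0.005 0.01  0.042]
```

View pics/after.png

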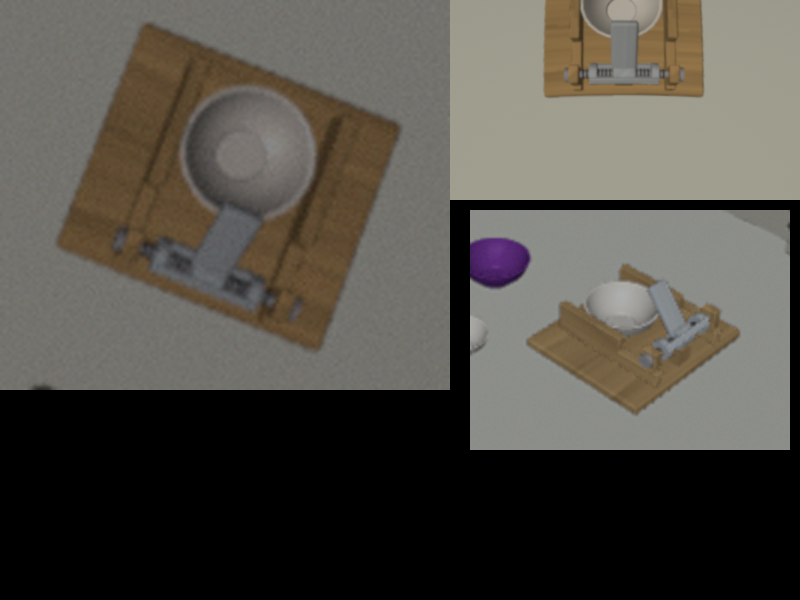

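The views show the paddle leaning over the dish, with its upper edge measured at (0.039, 0.0985). A lean of 0.70 predicts (0.0385, 0.0976). The cheeks sit close on both sides, the rim is level and the dish centred, and the arm is clear.

```bash
python3 -c "
from plant import *
print(get_obs()['force'],close_job())"
```

```text
the job is handed in; nothing more can be done
[-0.35024811  0.13194962 -1.11260158] None
```

The dish's turnbuckle is pushed over to its stop, and I handed the job in at about 5 s of robot time.

I pushed the paddle towards the dish with the closed fingertips. At the end the wrist force rose from about 4 N to about 20 N while the tool moved only 1.4 mm, so I took that as the hard stop. I then backed off and raised the arm clear.

What the last checks showed:
- **Paddle:** its upper edge measured 39 mm from the axis towards the dish and 98.5 mm above the work surface. A lean of 0.70 rad predicts 38.5 mm and 97.6 mm.
- **Cheeks and dish:** both cheeks look drawn in beside the dish. The dish's rim is level and centred between them to about 1 mm. I judged the cheek gap by eye and did not measure it.
- **Jar stand:** the arm stayed well away from it. I took no separate close-up of it afterwards.

No check failed or disagreed.

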